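# Charge the polishing bowl and stir the media

### The job

Push the sprung gate plunger fully down and hold it until all four wooden balls have run from the chute into the bowl. Then take the stirring rod by its handle and, tip low among the wooden pieces, stir two full, wide rounds clockwise seen from above, starting and ending at the bowl's open side (opposite the chute), until the open half and the half towards the chute each hold balls and cylinders. Leave the rod leaning in the bowl with every piece inside; do not ram the bowl or stand with it, and leave the other things where they are.

Things in the scene. Friction and masses are not known exactly. Their poses are not given: they have to be found in the camera images.
- stand: Fixed grey stand, base 360x200x8 mm; origin under it on the bowl's axis, z up; +x points from bowl to chute (chute side), -x is the open side, +y left seen so. A covered chute (41 wide, 25 degrees) ends in a drop nose over the bowl: box x -14 to 44, y -34 to 34, z 125 to 171, open below; chute roof z 180 at x 15, 260 at x 200.
- bowl_floor (a point): Centre of the steel bowl's flat inner floor (radius 62 mm), 13 mm over the table; axes as the stand's. Outside the floor the bowl slopes up at 37 degrees to its upright wall (inner radius 88); rim 45 mm above the floor.
- gate_plunger (a joint): Travel of the sprung gate plunger, m: 0 up (gate shut), 0.022 pushed fully down (gate open); about 3 N to start, 9 N when fully down. It springs back when let go and then shuts the gate again; the balls need about a second to run out.
- plunger_top (a point): Top centre of the plunger's round black knob (34 mm across), moves with it; at rest 247 mm above the table, at stand x +82, y +55 mm (left of the chute). Press straight down.
- rod_holder: Fixed wooden block 70x70x65 mm; origin at its underside; a blind hole 19 mm wide and 55 mm deep in the middle of its top holds the rod loosely upright.
- rod: Stirring rod, 200 mm long, 120 g; origin at the lower end (tip), z along the rod to its handle. Steel shaft 14 mm thick up to 146 mm, then a dark square wooden handle 22x22 mm from 146 to 200 mm (flats along the rod's x and y).
- rod_tip (a point): The rod's lower end, on its axis.
- rod_grip (a point): Middle of the handle, 172 mm from the tip.
- ball1: Wooden ball, 28 mm; origin at its centre. Starts in the covered chute behind the gate.
- ball2: Wooden ball, 28 mm; origin at its centre. Starts in the covered chute behind the gate.
- ball3: Wooden ball, 28 mm; origin at its centre. Starts in the covered chute behind the gate.
- ball4: Wooden ball, 28 mm; origin at its centre. Starts in the covered chute behind the gate.
- cyl1: Short wooden cylinder, 26 mm across and 22 high, 20 g; origin at the centre of its end face, z along its axis. Starts upright in the open-side half of the bowl.
- cyl2: Short wooden cylinder, 26 mm across and 22 high, 20 g; origin at the centre of its end face, z along its axis. Starts upright in the open-side half of the bowl.
- cyl3: Short wooden cylinder, 26 mm across and 22 high, 20 g; origin at the centre of its end face, z along its axis. Starts upright in the open-side half of the bowl.
- cyl4: Short wooden cylinder, 26 mm across and 22 high, 20 g; origin at the centre of its end face, z along its axis. Starts upright in the open-side half of the bowl.
- cement_can: Can of cement, 66 mm across, 105 high, loose bystander; origin at its underside.
- pumice_block: Grey rubbing block 55x85x22 mm, loose bystander; origin at its underside.
- thread_spool: Thread spool 43 mm across, 52 high, loose bystander; origin at its underside.

How it is judged:
On the way, in this order (a step that is already met when the one before it is completed fails the run):
1. all four balls have run out of the chute into the bowl (horizontal distance between each of ball1, ball2, ball3, ball4 and bowl_floor below 0.092 m and z of ball1 in the frame of bowl_floor between -0.02 and 0.07 m and z of ball2 in the frame of bowl_floor between -0.02 and 0.07 m and z of ball3 in the frame of bowl_floor between -0.02 and 0.07 m and z of ball4 in the frame of bowl_floor between -0.02 and 0.07 m), for 0.2 s.
2. round 1: the rod's tip, low among the pieces, passes the open side of the bowl (z of rod_tip in the frame of bowl_floor below 0.02 m and horizontal distance between rod_tip and bowl_floor below 0.088 m and x of rod_tip in the frame of bowl_floor below -0.022 m and y of rod_tip in the frame of bowl_floor between -0.022 and 0.022 m), for 0.05 s.
3. round 1: the rod's tip, low among the pieces, passes the left side of the bowl (z of rod_tip in the frame of bowl_floor below 0.02 m and horizontal distance between rod_tip and bowl_floor below 0.088 m and y of rod_tip in the frame of bowl_floor above 0.022 m), for 0.05 s.
4. round 1: the rod's tip, low among the pieces, passes the chute side, under the nose, of the bowl (z of rod_tip in the frame of bowl_floor below 0.02 m and horizontal distance between rod_tip and bowl_floor below 0.088 m and x of rod_tip in the frame of bowl_floor above 0.022 m and y of rod_tip in the frame of bowl_floor between -0.022 and 0.022 m), for 0.05 s.
5. round 1: the rod's tip, low among the pieces, passes the right side of the bowl (z of rod_tip in the frame of bowl_floor below 0.02 m and horizontal distance between rod_tip and bowl_floor below 0.088 m and y of rod_tip in the frame of bowl_floor below -0.022 m), for 0.05 s.
6. round 2: the rod's tip, low among the pieces, passes the open side of the bowl (all of step 2), for 0.05 s.
7. round 2: the rod's tip, low among the pieces, passes the left side of the bowl (all of step 3), for 0.05 s.
8. round 2: the rod's tip, low among the pieces, passes the chute side, under the nose, of the bowl (all of step 4), for 0.05 s.
9. round 2: the rod's tip, low among the pieces, passes the right side of the bowl (all of step 5), for 0.05 s.
10. round 2: the rod's tip, low among the pieces, passes the open side of the bowl (all of step 6), for 0.05 s.
At the end, for the whole second after the job is handed in: All balls and cylinders lie in the bowl; its open half (x < 0) and chute half (x > 0) each hold at least one ball and one cylinder (by their origins); the rod is released, at rest, its tip in the bowl under 60 mm above the floor and its grip point over 40 mm above the table (all of step 1 and horizontal distance between each of cyl1, cyl2, cyl3, cyl4, rod_tip and bowl_floor below 0.092 m and z of cyl1 in the frame of bowl_floor between -0.02 and 0.07 m and z of cyl2 in the frame of bowl_floor between -0.02 and 0.07 m and z of cyl3 in the frame of bowl_floor between -0.02 and 0.07 m and z of cyl4 in the frame of bowl_floor between -0.02 and 0.07 m and x of any of ball1, ball2, ball3, ball4 in the frame of bowl_floor below 0 m and x of any of ball1, ball2, ball3, ball4 in the frame of bowl_floor above 0 m and x of any of cyl1, cyl2, cyl3, cyl4 in the frame of bowl_floor below 0 m and x of any of cyl1, cyl2, cyl3, cyl4 in the frame of bowl_floor above 0 m and z of rod_tip in the frame of bowl_floor below 0.06 m and height (world z) of rod_grip above 0.04 m and linear speed of rod below 0.05 m/s); the robot touches nothing.
It fails at once if the rod is rammed against the bowl or stand (over 60 N) (contact force between rod and stand above 60 N).
It fails at once if the cement can is shifted by more than 30 mm (distance of cement_can from where it was at the start of the episode above 0.03 m).
It fails at once if the pumice block is shifted by more than 30 mm (distance of pumice_block from where it was at the start of the episode above 0.03 m).
It fails at once if the thread spool is shifted by more than 30 mm (distance of thread_spool from where it was at the start of the episode above 0.03 m).
It also fails if it takes over 72 s, if anything falls off the work surface, if the arm or the gripper's body presses on something with over 40 N, if the wrist force passes 120 N, or if a joint passes its speed limit or range.

### The arm

A 6-joint arm with a two-finger parallel gripper is mounted at the origin on a cart in front of the work surface, level with it; the furniture and walls round the work are solid. World frame = base frame: x ahead of the robot, y to its left, z up, the work surface at z = 0. Lengths are in m, angles in rad, forces in N, time in s.
With the tool pointing down it reaches from about 0.35 to 0.925 m from the base axis. Payload 6.4 kg.
Tool frame: the origin (TCP) lies at the very end of the fingers, on their centre line; the grasp point (between the pads) lies 19 mm behind it (r.tcp_to_grasp is the distance from the TCP to the grasp point, in m); z points along the fingers, y is the line along which they close (so a half turn about z gives the same grasp; the last joint's range is limited). The gripper opens to 94 mm and grips with 3 to 60 N. Pads are 16 mm wide; open, the fingers measure 119 mm over their backs; the gripper's body (75 mm by 177 mm) begins 78 mm behind the grasp point.
Start: joints at [1.028, 0.245, 1.558, -0, 1.339, -0.174], TCP at [0.234, 0.606, 0.205] pointing down, gripper open.
Joint ranges: [-3.13, 3.13], [-1.02, 2.26], [0.13, 2.54], [-0.95, 4.09], [0.21, 2.88], [-2.74, 2.74]. Speed limits (rad/s): [2.57, 2.57, 3.14, 3.14, 3.14, 3.14].

### API

Orientations are given as [roll, pitch, yaw] about the fixed x, y, z axes, in that order (R = Rz(yaw) Ry(pitch) Rx(roll)).
In Python, from station import r gives the robot as it stands. The module is installed in compiled form; this text tells all that it offers.
- The arm moves only by the tool servo_tool, never from a script. Its argument "targets" is text: rows parted by semicolons, each of 7 numbers parted by spaces: the turn, a rotation vector about the tool's x, y, z each as a share of pi rad, from -1 to 1, then the shift along the tool's x, y, z each as a share of 30 cm, from -1 to 1, then the opening, from -1 (shut) to 1 (fully open). A call has 1 to 5 rows; each row is the pose to reach, as a shift and turn from the pose commanded when the call began, along the tool's axes at that moment, turning the shorter way round; what a row does not reach only later rows make up. A row lasts 1/10 s, in which the tool goes at most 50 mm and 8.59 degrees, less where a joint would pass 70% of its speed; a pose out of reach is approached as far as the arm can. A call with a number of a shift or a turn outside -1 to 1 is refused whole. A call with a gripper value outside its range is refused whole. The fingers move at their own pace and stop on an object; the grip force is fixed at half the most. Time passes only in rows, so rows that repeat a pose let the fingers close. It gives the time, the measured TCP pose, the force, the opening and the grip force at its end, in the units of the state.
- r.get_state(): the state, without advancing time (a new reading comes with each control period).
- r.snapshot(name): name is "scene" or "top" or "wrist"; returns (picture, depth): 420x560x3 uint8, red, green, blue; 420x560 float32, m along the optical axis (not along the pixel's ray), 0 where there is no reading.
- r.camera_params(name): a dict with "mtx" (3x3 intrinsics, pixels), "R" (3x3) and "t" (3): a world point X has camera coordinates R X + t; the wrist camera has in their place "mount" (4x4, takes a point from camera to tool coordinates, whose origin is the TCP and whose axes are the flange's). Camera axes: x right, y down, z forward; pixel columns grow to the right and rows downward; lengths in m; the calibration is good to about 2 mm. A picture is of the moment at which its call begins: read the wrist's pose just before it. camera_params takes no time and is no camera call.
- r.finish_job(): hands the job in; it is judged then, once.
The state is a dict: "clock": time; "joint_pos": joint angles; "joint_velocities": joint speeds; "effort": joint torques, N m; "tool_pos": TCP position; "tool_rot": TCP orientation; "force": force on the tool from outside, world axes, zero at the start; "moment": the same for the moment, N m; "grip_width": opening from 0.0 (shut) to 1.0 (fully open); "finger_force": force on a finger pad.
Only numpy, scipy, OpenCV 4.12 (cv2) and the standard library are available. Lean on these libraries where they do the work, as an engineer would, in place of code of your own. Each camera call takes 0.05 s, during which the arm holds its last target. There are 200 camera calls.

## Working session

There is one attempt and no reset: what is moved stays moved. The work goes in short steps, Python scripts to look and compute and a tool call to move; the robot and the scene stay as the last step left them, time stands still between calls to the robot, and variables do not carry over. Pictures are saved under pics/ and viewed, at most 10 in all, crops included, and the job is handed in when it is done.

Besides the shell and the picture viewer there is one more tool, called after "Emit:" by a JSON object that holds its "name" and its "arguments", one argument or row to a line. servo_tool: Moves the arm, as the interface text tells. Its arguments: {"type":"object","properties":{"targets":{"type":"string"}},"required":["targets"]}

```bash
mkdir -p pics; cat > h.py <<'E'
import numpy as np,cv2
from scipy.spatial.transform import Rotation as Ro
from station import r
def snap(n,f):
    p,d=r.snapshot(n); cv2.imwrite('pics/'+f+'.png',p[:,:,::-1]); np.save('pics/'+f+'.npy',d); return p,d
def cloud(n,d):
    c=r.camera_params(n);K=c['mtx'];v,u=np.indices(d.shape)
    P=np.stack([(u-K[0,2])/K[0,0]*d,(v-K[1,2])/K[1,1]*d,d],-1)
    return (P-c['t'])@c['R']
E
python3 - <<'E'
from h import *
print(r.get_state())
for n in('scene','top'):
    snap(n,n+'0');c=r.camera_params(n);print(n,c['mtx'].round(1).tolist(),(-c['R'].T@c['t']).round(3),c['R'].round(3).tolist())
E
```

```text
{'clock': 0.0, 'joint_pos': array([ 1.02786420e+00,  2.45855083e-01,  1.55898554e+00, -3.63644424e-05,
        1.33871788e+00, -1.74119784e-01]), 'joint_velocities': array([ 0.00021321,  0.00061967, -0.00028076, -0.00137906, -0.00014896,
        0.00079245]), 'effort': array([-2.13021588e-05, -4.15835381e+01, -3.14601016e+01,  6.85452553e-02,
        3.32519354e-02, -1.38145374e-04]), 'tool_pos': array([0.23402986, 0.60576146, 0.20433446]), 'tool_rot': array([-3.13965041e+00, -3.05726411e-04,  2.77278841e+00]), 'force': array([-0.8677517 ,  0.08847715, -0.74530642]), 'moment': array([-0.01718111,  0.02662258, -0.0489322 ]), 'finger_force': 0.0, 'grip_width': 1.0014996986341016}
scene [[538.8, 0.0, 278.2], [0.0, 538.8, 213.5], [0.0, 0.0, 1.0]] [-0.296 -0.533  0.974] [[0.556, -0.831, -0.003], [-0.51, -0.338, -0.791], [0.656, 0.441, -0.612]]
top [[424.8, 0.0, 281.3], [0.0, 424.8, 198.3], [0.0, 0.0, 1.0]] [-0.046 -0.067  1.277] [[0.188, -0.982, 0.01], [-0.854, -0.169, -0.491], [0.484, 0.084, -0.871]]
```

View pics/scene0.png

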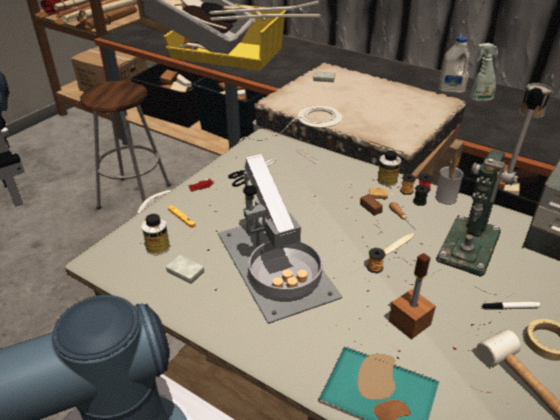

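View pics/top0.png

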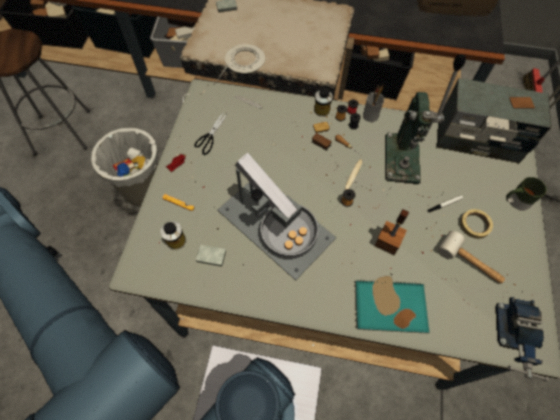

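The scene view shows the stand (bowl ~(285,270), chute rising to (258,165), plunger knob ~(250,190)) and the rod in its holder (~(415,310), handle (422,265)). In the top view the bowl is ~(288,230) and the holder ~(392,235). I'll enlarge both.

```bash
python3 - <<'E'
import cv2,numpy as np
a=cv2.imread('pics/top0.png')[140:290,205:425]
b=cv2.imread('pics/scene0.png')[140:350,215:455]
cv2.imwrite('pics/ca.png',cv2.resize(a,None,fx=3.6,fy=3.6,interpolation=cv2.INTER_CUBIC))
cv2.imwrite('pics/cb.png',cv2.resize(b,None,fx=2.8,fy=2.8,interpolation=cv2.INTER_CUBIC))
E
```

```text
(no output)
```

View pics/ca.png

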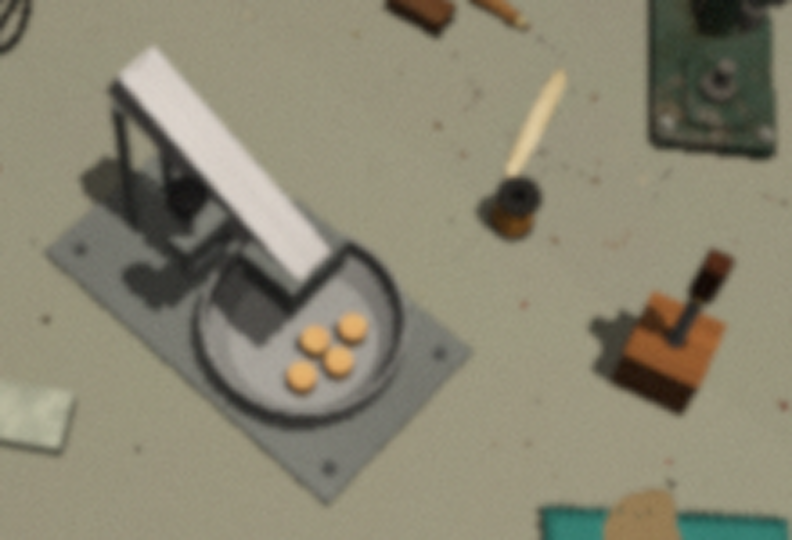

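View pics/cb.png

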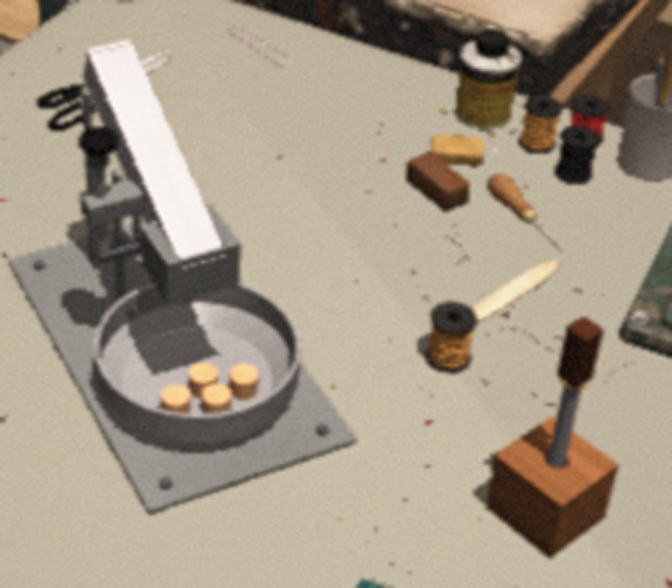

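The crops show the base plate's left/front/right corners at (48,252),(328,503),(470,350) in the top view and (10,263),(150,510),(355,438) in the scene view. The knob is at (188,190) and (99,140), and the rod handle's top at (719,260) and (583,328).

```bash
cat >> h.py <<'E'
def Pm(n):
    c=r.camera_params(n); return c['mtx']@np.c_[c['R'],c['t']]
def tri(a,b):
    X=cv2.triangulatePoints(Pm('top'),Pm('scene'),np.array(a,float).reshape(2,1),np.array(b,float).reshape(2,1)); return (X[:3]/X[3]).ravel()
ta=lambda p:(p[0]/3.6+205-.36,p[1]/3.6+140-.36)
tb=lambda p:(p[0]/2.8+215-.32,p[1]/2.8+140-.32)
E
python3 - <<'E'
from h import *
da=np.load('pics/top0.npy');db=np.load('pics/scene0.npy')
A=cloud('top',da);B=cloud('scene',db)
pts={'L':((48,252),(10,263)),'F':((328,503),(150,510)),'R':((470,350),(355,438)),'knob':((188,190),(99,136)),
'htop':((719,260),(583,328)),'hbot':((697,298),(572,383)),'hole':((680,342),(560,463)),'blkL':((656,292),(492,465)),'blkR':((725,327),(617,467)),'blkF':((690,382),(552,515)),'blkB':((656,292),(552,422)),
'spool':((520,190),(455,318)),'pumice':((35,415),(0,0)),'roofend':((330,245),(220,240))}
X={}
for k,(a,b) in pts.items():
    a=ta(a);b=tb(b);X[k]=tri(a,b)
    g=lambda C,p:C[int(round(p[1])),int(round(p[0]))].round(4)
    print(k,X[k].round(4),g(A,a),g(B,b))
# stand fit
u=X['L'][:2]-X['F'][:2];v=X['F'][:2]-X['R'][:2];print(np.linalg.norm(u),np.linalg.norm(v),np.degrees(np.arctan2(*u[::-1])),np.degrees(np.arctan2(*v[::-1])))
# dark/high points: knob & roof clouds
for n,C in(('top',A),('scene',B)):
    c=C.reshape(-1,3)
    m=(c[:,2]>.235)&(c[:,2]<.27)&(np.hypot(*(c[:,:2]-X['knob'][:2]).T)<.03);print(n,'knob',m.sum(),c[m].mean(0) if m.any() else 0, c[m,2].max() if m.any() else 0)
    m=(c[:,2]>.1)&(np.hypot(*(c[:,:2]-X['htop'][:2]).T)<.04);print(n,'handle',m.sum(),c[m].min(0),c[m].max(0))
    m=(c[:,2]>.045)&(c[:,2]<.075)&(np.hypot(*(c[:,:2]-X['F'][:2]).T)<.25)&(np.hypot(*(c[:,:2]-X['htop'][:2]).T)>.1)
    q=c[m];s=np.linalg.lstsq(np.c_[2*q[:,:2],np.ones(len(q))],(q[:,:2]**2).sum(1),rcond=None)[0];print('rim',m.sum(),s[:2],np.sqrt(s[2]+s[0]**2+s[1]**2))
E
```

```text
L [0.5784 0.2582 0.0007] [0.5738 0.2553 0.0087] [0.5728 0.2549 0.0044]
F [ 0.3872 -0.0439  0.0048] [ 0.3875 -0.0442  0.0063] [ 0.3854 -0.0449  0.0067]
R [ 0.5553 -0.1463  0.0031] [ 0.5525 -0.145   0.0061] [ 0.5538 -0.1462  0.005 ]
knob [0.5337 0.1039 0.2428] [0.5336 0.1023 0.2475] [0.5318 0.1036 0.2443]
htop [ 0.5734 -0.3164  0.206 ] [ 0.5714 -0.3154  0.2104] [ 0.5669 -0.3178  0.2105]
hbot [ 0.5704 -0.3162  0.1492] [ 0.5633 -0.3112  0.1607] [ 0.559  -0.32    0.1629]
hole [ 0.5696 -0.3215  0.0636] [ 0.5655 -0.3215  0.0687] [ 0.5655 -0.3235  0.0689]
blkL [ 0.5945 -0.2784  0.0319] [ 0.6131 -0.2976  0.0635] [ 0.5913 -0.2596  0.0036]
blkR [ 0.5939 -0.3606  0.0602] [ 0.5927 -0.3588  0.0637] [ 0.5906 -0.3614  0.0657]
blkF [ 0.5403 -0.3339  0.0392] [ 0.5301 -0.3302  0.0669] [ 0.5296 -0.3348  0.0467]
blkB [ 0.6157 -0.2973  0.0581] [ 0.6131 -0.2976  0.0635] [ 0.6107 -0.2983  0.0637]
spool [ 0.7059 -0.1674  0.0429] [ 0.7046 -0.1675  0.0502] [ 0.7038 -0.1667  0.0444]
pumice [0.2955 0.0578 0.495 ] [0.4097 0.2226 0.0221] [ 1.8426  1.3596 -0.6561]
roofend [ 0.5453 -0.0103  0.1729] [ 0.5618 -0.0082  0.1406] [ 0.5504 -0.0061  0.1686]
0.3575771515733971 0.19679693909439808 57.6796786138676 148.6570005172845
top knob 105 [0.52806625 0.10293841 0.24450331] 0.25023606979808954
top handle 157 [ 0.5577486  -0.32758702  0.10322425] [ 0.58452493 -0.30442528  0.21218292]
rim 298 [0.53108743 0.00466011] 0.08959134159406525
scene knob 126 [0.52666372 0.10031997 0.24337014] 0.24846819483783636
scene handle 416 [ 0.55451531 -0.33096782  0.10021796] [ 0.58351209 -0.30511881  0.21169449]
rim 643 [0.53264448 0.00554551] 0.09099533343807784
```

```bash
cat >> h.py <<'E'
S=np.array([.531,.005]); TH=np.radians(58.0)   # stand origin, +x heading
def st(x,y,z): c,s=np.cos(TH),np.sin(TH); return np.array([S[0]+c*x-s*y,S[1]+s*x+c*y,z])
def cur():
    s=r.get_state(); return s['tool_pos'],Ro.from_euler('xyz',s['tool_rot'])
def row(base,target,g):
    (p,R),(q,Q)=base,target
    rv=(R.inv()*Q).as_rotvec()/np.pi; d=R.inv().apply(np.asarray(q)-p)/.3
    return ' '.join('%.4g'%round(x,4) for x in [*rv,*d,g])
E
python3 - <<'E'
from h import *
b=cur();k=st(.082,.055,.247);print(k)
for z in(.30,.26,.222): print(z,row(b,([k[0],k[1],z],Ro.from_euler('xyz',[np.pi,0,2.7728])),-1))
m=r.camera_params('wrist')
print(m)
E
```

```text
[0.52781073 0.1036855  0.247     ]
0.3 -0.0005 -0.0001 -0 -1.517 -1.209 -0.3169 -1
0.26 -0.0005 -0.0001 -0 -1.517 -1.209 -0.1836 -1
0.222 -0.0005 -0.0001 -0 -1.517 -1.208 -0.0569 -1
{'mtx': array([[345.43260502,   0.        , 279.22236332],
       [  0.        , 345.43260502, 206.93817342],
       [  0.        ,   0.        ,   1.        ]]), 'mount': array([[ 9.19367009e-04, -9.72271562e-01, -2.33852869e-01,
         6.70523722e-02],
       [ 9.99999264e-01,  1.07897300e-03, -5.54572773e-04,
         9.66863268e-04],
       [ 7.91516269e-04, -2.33852187e-01,  9.72271839e-01,
        -1.78817141e-01],
       [ 0.00000000e+00,  0.00000000e+00,  0.00000000e+00,
         1.00000000e+00]])}
```

Emit:
{"name": "servo_tool", "arguments": {
  "targets": "0 0 0 -0.13 -0.1 -0.1 -1; 0 0 0 -0.25 -0.2 -0.2 -1; 0 0 0 -0.38 -0.3 -0.3 -1; 0 0 0 -0.5 -0.4 -0.32 -1; 0 0 0 -0.5 -0.4 -0.32 -1"
}}

```text
clock: 0.6
tool_pos: [0.3329, 0.4381, 0.3034]
tool_rot: [3.139, 0.002, 2.77]
force: [0.1, -0.5, -0.2]
grip_width: 0.615
finger_force: 0.0
```

Emit:
{"name": "servo_tool", "arguments": {
  "targets": "0 0 0 -0.13 -0.1 0 -1; 0 0 0 -0.25 -0.2 0 -1; 0 0 0 -0.38 -0.3 0 -1; 0 0 0 -0.5 -0.4 0 -1; 0 0 0 -0.5 -0.4 0 -1"
}}

```text
clock: 1.1
tool_pos: [0.4293, 0.2709, 0.3004]
tool_rot: [-3.14, -0.001, 2.766]
force: [-0.2, -0.0, -0.0]
grip_width: 0.187
finger_force: 0.0
```

Emit:
{"name": "servo_tool", "arguments": {
  "targets": "0 0 0 -0.13 -0.1 0 -1; 0 0 0 -0.25 -0.2 0 -1; 0 0 0 -0.38 -0.3 0 -1; 0 0 0 -0.517 -0.409 0 -1; 0 0 0 -0.517 -0.409 0 -1"
}}

```text
clock: 1.6
tool_pos: [0.5295, 0.1011, 0.3002]
tool_rot: [-3.141, -0.001, 2.768]
force: [-0.4, 1.2, 0.4]
grip_width: 0.004
finger_force: 0.0
```

Emit:
{"name": "servo_tool", "arguments": {
  "targets": "0 0 0 0 0.008 0.08 -1; 0 0 0 0 0.008 0.14 -1; 0 0 0 0 0.008 0.18 -1; 0 0 0 0 0.008 0.2 -1; 0 0 0 0 0.008 0.215 -1"
}}

```text
clock: 2.1
tool_pos: [0.5286, 0.1075, 0.2374]
tool_rot: [3.141, -0.001, 2.774]
force: [-3.4, 1.7, 4.5]
grip_width: 0.004
finger_force: 2.4
```

Emit:
{"name": "servo_tool", "arguments": {
  "targets": "0 0 0 0 0 0.015 -1; 0 0 0 0 0 0.03 -1; 0 0 0 0 0 0.04 -1; 0 0 0 0 0 0.043 -1; 0 0 0 0 0 0.043 -1"
}}

```text
clock: 2.6
tool_pos: [0.5292, 0.1072, 0.2258]
tool_rot: [3.14, 0.0, 2.773]
force: [-4.6, 2.9, 8.2]
grip_width: 0.007
finger_force: 3.9
```

Emit:
{"name": "servo_tool", "arguments": {
  "targets": "0 0 0 0 0 0.006 -1; 0 0 0 0 0 0.01 -1; 0 0 0 0 0 0.01 -1; 0 0 0 0 0 0.01 -1; 0 0 0 0 0 0.01 -1"
}}

```text
clock: 3.1
tool_pos: [0.5295, 0.1072, 0.2245]
tool_rot: [3.139, 0.002, 2.773]
force: [-6.4, 2.8, 13.7]
grip_width: 0.006
finger_force: 6.7
```

Emit:
{"name": "servo_tool", "arguments": {
  "targets": "0 0 0 0 0 0 -1; 0 0 0 0 0 0 -1; 0 0 0 0 0 0 -1; 0 0 0 0 0 0 -1; 0 0 0 0 0 0 -1"
}}

```text
clock: 3.6
tool_pos: [0.5295, 0.1072, 0.2245]
tool_rot: [3.139, 0.002, 2.773]
force: [-7.3, 2.8, 12.8]
grip_width: 0.001
finger_force: 6.7
```

Emit:
{"name": "servo_tool", "arguments": {
  "targets": "0 0 0 0 0 0 -1; 0 0 0 0 0 0 -1; 0 0 0 0 0 0 -1; 0 0 0 0 0 0 -1; 0 0 0 0 0 0 -1"
}}

```text
clock: 4.1
tool_pos: [0.5295, 0.1071, 0.2245]
tool_rot: [3.139, 0.002, 2.773]
force: [-7.5, 2.8, 12.7]
grip_width: 0.005
finger_force: 6.7
```

Emit:
{"name": "servo_tool", "arguments": {
  "targets": "0 0 0 0 0 0 -1; 0 0 0 0 0 0 -1; 0 0 0 0 0 0 -1; 0 0 0 0 0 0 -1; 0 0 0 0 0 0 -1"
}}

```text
clock: 4.6
tool_pos: [0.5295, 0.1072, 0.2245]
tool_rot: [3.139, 0.002, 2.773]
force: [-7.8, 2.8, 12.5]
grip_width: 0.002
finger_force: 6.7
```

```bash
python3 - <<'E'
from h import *
p,_=snap('scene','s1');a=p[235:315,225:345]
cv2.imwrite('pics/s1c.png',cv2.resize(a[:,:,::-1],None,fx=5,fy=5,interpolation=cv2.INTER_CUBIC))
E
```

```text
(no output)
```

View pics/s1c.png

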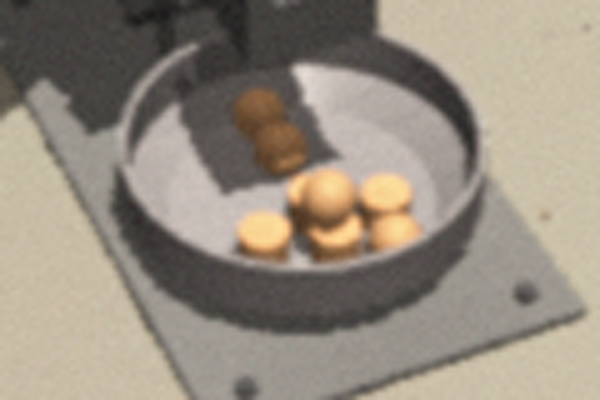

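All four balls are in the bowl: two in the nose's shadow at (258,110) and (280,148), one on the cylinders at (328,195), one at (395,235). Next is the rod.

Emit:
{"name": "servo_tool", "arguments": {
  "targets": "0 0 0 0 0 -0.1 -1; 0 0 0 0 0 -0.2 -1; 0 0 0 0 0 -0.26 -1; 0 0 0 -0.06 -0.12 -0.26 -1; 0 0 0 -0.12 -0.24 -0.26 -1"
}}

```text
clock: 5.15
tool_pos: [0.5374, 0.0256, 0.3005]
tool_rot: [3.141, 0.004, 2.775]
force: [0.2, -0.4, -0.6]
grip_width: 0.004
finger_force: 0.0
```

Emit:
{"name": "servo_tool", "arguments": {
  "targets": "0 0 0 -0.07 -0.13 0 1; 0 0 0 -0.13 -0.26 0 1; 0 0 0 -0.2 -0.39 0 1; 0 0 0 -0.26 -0.52 0 1; 0 0 0 -0.26 -0.52 0 1"
}}

```text
clock: 5.65
tool_pos: [0.5532, -0.1521, 0.2989]
tool_rot: [-3.14, 0.001, 2.767]
force: [-0.6, 1.6, -1.0]
grip_width: 0.391
finger_force: 0.0
```

Emit:
{"name": "servo_tool", "arguments": {
  "targets": "0 0 0 -0.07 -0.13 0 1; 0 0 0 -0.13 -0.26 0 1; 0 0 0 -0.2 -0.39 0 1; 0 0 0 -0.25 -0.51 0 1; 0 0 0 -0.25 -0.51 0 1"
}}

```text
clock: 6.15
tool_pos: [0.5676, -0.3208, 0.2983]
tool_rot: [-3.14, 0.0, 2.769]
force: [-0.2, -0.6, -1.3]
grip_width: 0.818
finger_force: 0.0
```

Emit:
{"name": "servo_tool", "arguments": {
  "targets": "0 0 0 0 0 0 1; 0 0 0 0 0 0 1; 0 0 0 0 0 0 1"
}}

```text
clock: 6.45
tool_pos: [0.5683, -0.3158, 0.2994]
tool_rot: [-3.142, 0.001, 2.775]
force: [1.1, 0.2, 0.3]
grip_width: 0.999
finger_force: 0.0
```

```bash
python3 - <<'E'
from h import *
p,R=cur();print(p,R.as_euler('xyz'))
np.savez('pics/w1p.npz',p=p,R=R.as_matrix())
snap('wrist','w1')
E
```

```text
[ 0.56825919 -0.31582317  0.2994068 ] [-3.14150834e+00  5.07338773e-04  2.77461147e+00]
```

View pics/w1.png

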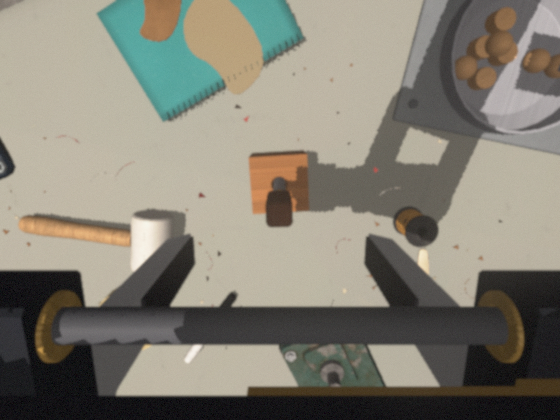

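The wrist view shows the block at (279,182) and the handle at (280,208), between the fingers and nearly square to them. I'll enlarge it.

```bash
python3 - <<'E'
from h import *
a=cv2.imread('pics/w1.png')[145:235,235:325]
a=cv2.convertScaleAbs(a,alpha=1.8,beta=10)
cv2.imwrite('pics/w1c.png',cv2.resize(a,None,fx=6,fy=6,interpolation=cv2.INTER_CUBIC))
z=np.load('pics/w1p.npz');c=r.camera_params('wrist');M=c['mount'];K=c['mtx'];d=np.load('pics/w1.npy')
v,u=np.indices(d.shape);P=np.stack([(u-K[0,2])/K[0,0]*d,(v-K[1,2])/K[1,1]*d,d],-1)
W=(P@M[:3,:3].T+M[:3,3])@z['R'].T+z['p'];w=W[100:240,200:350].reshape(-1,3)
for lo,hi in((.198,.225),(.05,.075)):
    q=w[(w[:,2]>lo)&(w[:,2]<hi)];b=cv2.minAreaRect((q[:,:2]*1000).astype(np.float32));print(len(q),q.mean(0).round(4),b)
E
```

```text
727 [ 0.5706 -0.3161  0.2083] ((571.8938598632812, -316.55029296875), (21.457120895385742, 22.367219924926758), 69.38550567626953)
2647 [ 0.5662 -0.3143  0.0643] ((571.9690551757812, -316.5364074707031), (69.98817443847656, 70.26719665527344), 72.29894256591797)
```

View pics/w1c.png

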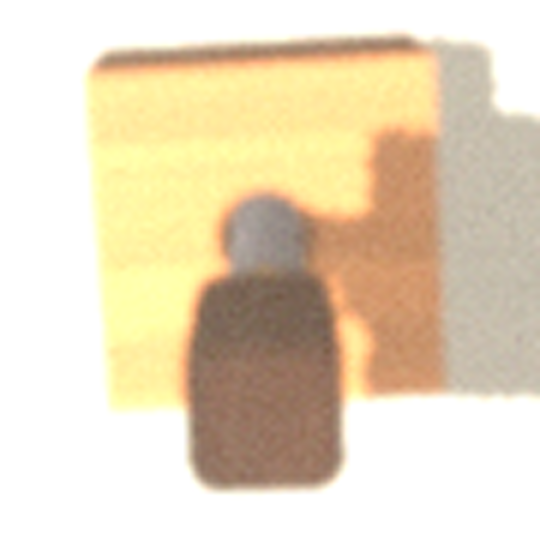

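The handle is measured at (0.5715, -0.316), top z ~0.208, with sides along 69°, matching the fingers.

Emit:
{"name": "servo_tool", "arguments": {
  "targets": "0 0 0 -0.01 0.004 0.12 1; 0 0 0 -0.01 0.004 0.24 1; 0 0 0 -0.01 0.004 0.36 1; 0 0 0 -0.01 0.004 0.43 1; 0 0 0 -0.01 0.004 0.455 1"
}}

```text
clock: 7.0
tool_pos: [0.57, -0.3153, 0.1595]
tool_rot: [3.14, -0.005, 2.774]
force: [-0.1, 0.1, -0.4]
grip_width: 1.003
finger_force: 0.0
```

Emit:
{"name": "servo_tool", "arguments": {
  "targets": "0 0 0 0 0 0 1; 0 0 0 0 0 0 -1; 0 0 0 0 0 0 -1; 0 0 0 0 0 0 -1; 0 0 0 0 0 0 -1"
}}

```text
clock: 7.5
tool_pos: [0.5715, -0.3176, 0.1636]
tool_rot: [-3.141, 0.001, 2.773]
force: [-0.8, -0.1, 0.4]
grip_width: 0.698
finger_force: 0.0
```

Emit:
{"name": "servo_tool", "arguments": {
  "targets": "0 0 0 0 0 0 -1; 0 0 0 0 0 0 -1; 0 0 0 0 0 0 -1; 0 0 0 0 0 0 -1; 0 0 0 0 0 0 -1"
}}

```text
clock: 8.0
tool_pos: [0.5711, -0.3173, 0.1625]
tool_rot: [3.142, -0.0, 2.773]
force: [-0.3, -0.5, -0.0]
grip_width: 0.27
finger_force: 0.0
```

Emit:
{"name": "servo_tool", "arguments": {
  "targets": "0 0 0 0 0 -0.07 -1; 0 0 0 0 0 -0.15 -1; 0 0 0 0 0 -0.25 -1; 0 0 0 0 0 -0.35 -1; 0 0 0 0 0 -0.4 -1"
}}

```text
clock: 8.5
tool_pos: [0.5718, -0.3179, 0.2856]
tool_rot: [-3.14, 0.004, 2.773]
force: [0.8, 0.1, -1.3]
grip_width: 0.232
finger_force: 30.0
```

Emit:
{"name": "servo_tool", "arguments": {
  "targets": "0 0 0.045 0 0 0 -1; 0 0 0.09 0 0 0 -1; 0 0 0.135 0 0 0 -1; 0 0 0.18 0 0 0 -1; 0 0 0.225 0 0 0 -1"
}}

```text
clock: 9.0
tool_pos: [0.5707, -0.317, 0.2813]
tool_rot: [-3.141, -0.002, 2.06]
force: [-0.1, -0.1, -0.8]
grip_width: 0.233
finger_force: 30.0
```

Emit:
{"name": "servo_tool", "arguments": {
  "targets": "0 0 0.045 0 0 0 -1; 0 0 0.09 0 0 0 -1; 0 0 0.135 0 0 0 -1; 0 0 0.18 0 0 0 -1; 0 0 0.225 0 0 0 -1"
}}

```text
clock: 9.5
tool_pos: [0.5708, -0.317, 0.2813]
tool_rot: [-3.14, -0.001, 1.353]
force: [-0.1, 0.5, -1.1]
grip_width: 0.234
finger_force: 30.0
```

Emit:
{"name": "servo_tool", "arguments": {
  "targets": "0 0 0.045 0 0 0 -1; 0 0 0.09 0 0 0 -1; 0 0 0.11 0 0 0 -1; 0 0 0.11 0 0 0 -1"
}}

```text
clock: 9.9
tool_pos: [0.5708, -0.3171, 0.2814]
tool_rot: [-3.14, -0.0, 1.014]
force: [0.7, -0.1, -1.2]
grip_width: 0.232
finger_force: 30.0
```

```bash
python3 - <<'E'
from h import *
s=r.get_state();print(s['joint_pos'].round(3),s['tool_pos'],s['tool_rot'],s['grip_width'],s['finger_force'])
p,d=snap('scene','s2')
cv2.imwrite('pics/s2c.png',cv2.resize(p[180:380,240:500,::-1],None,fx=2.5,fy=2.5,interpolation=cv2.INTER_CUBIC))
E
```

```text
[-0.68   0.203  1.469 -0.     1.471 -0.123] [ 0.57077322 -0.31705969  0.28140809] [-3.13981025e+00 -1.90735650e-04  1.01369454e+00] 0.23156518575654952 29.99655157327652
```

View pics/s2c.png

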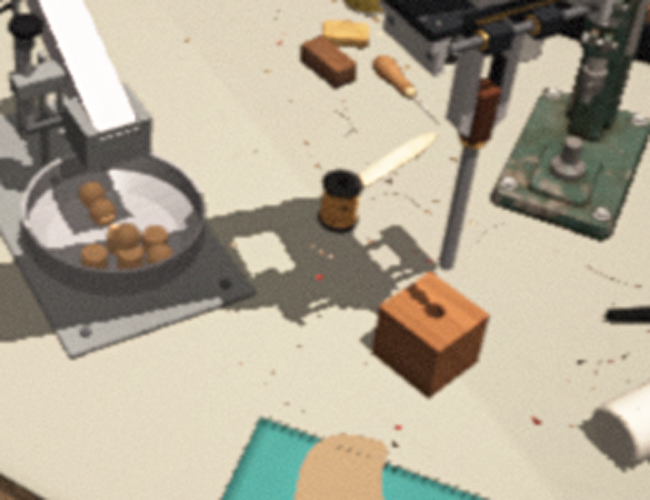

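The rod is held, handle at (483,110), tip at (447,265) in the crop; the bowl still holds all pieces. I'll check its axis relative to the tool from depth.

```bash
cat >> h.py <<'E'
def rodfit(f):
    "shaft axis in tool frame from scene+top depth"
    p,R=cur()
    for n in f:
        C=cloud(n[0],n[1]).reshape(-1,3); q=R.inv().apply(C-p)
        m=(np.hypot(q[:,0],q[:,1])<.05)&(q[:,2]>.015)&(q[:,2]<.20)
        for lo in np.arange(.015,.17,.025):
            w=q[m&(q[:,2]>lo)&(q[:,2]<lo+.025)]
            if len(w): print(n[0],round(lo,3),len(w),np.median(w,0).round(4),w[:,2].max().round(4))
E
python3 - <<'E'
from h import *
rodfit([('scene',np.load('pics/s2.npy')),('top',snap('top','t2')[1])])
for n in('scene','top'):
    c=r.camera_params(n);p,R=cur();print(R.inv().apply(-c['R'].T@c['t']-p))
E
```

```text
scene 0.015 60 [-0.0075 -0.0051  0.0278] 0.0393
scene 0.04 63 [-0.008  -0.0043  0.0531] 0.065
scene 0.065 62 [-0.0078 -0.0043  0.0769] 0.0897
scene 0.09 58 [-0.0082 -0.0045  0.1026] 0.1149
scene 0.115 55 [-0.0077 -0.0043  0.1279] 0.1399
scene 0.14 30 [-0.0084 -0.0048  0.1486] 0.1562
top 0.015 20 [-0.0039 -0.0065  0.0312] 0.0399
top 0.04 23 [-0.0034 -0.0064  0.0502] 0.0643
top 0.065 24 [-0.0054 -0.0057  0.0791] 0.0897
top 0.09 20 [-0.0044 -0.0065  0.1025] 0.1121
top 0.115 24 [-0.0043 -0.006   0.1262] 0.1394
top 0.14 11 [-0.0055 -0.0058  0.1499] 0.1567
[-0.64037217 -0.62366002 -0.69189256]
[-0.11300542 -0.65696243 -0.99490551]
```

```bash
cat >> h.py <<'E'
TIP=np.array([-.003,0,.155])
def pose(x,y,z,tilt=33):
    Q=Ro.from_euler('z',TH)*Ro.from_euler('y',-np.radians(tilt))*Ro.from_euler('x',np.pi)
    return st(x,y,z)-Q.apply(TIP),Q
def tipnow():
    p,R=cur();t=p+R.apply(TIP);c,s=np.cos(TH),np.sin(TH);d=t[:2]-S
    return np.array([c*d[0]+s*d[1],-s*d[0]+c*d[1],t[2]])
def pieces(cl):
    c,s=np.cos(TH),np.sin(TH);Q=np.vstack([C.reshape(-1,3) for C in cl]);d=Q[:,:2]-S
    x=c*d[:,0]+s*d[:,1];y=-s*d[:,0]+c*d[:,1];g=np.full((16,16),-1)
    for a,b,h in zip(x,y,Q[:,2]):
        if abs(a)<.08 and abs(b)<.08 and h<.1:
            i,j=int((.08-a)/.01),int((.08-b)/.01);g[i,j]=max(g[i,j],int(h*1000))
    print('rows x +75..-75, cols y +75..-75');print('\n'.join('%4d:'%(75-10*i)+''.join('%4d'%v for v in w) for i,w in enumerate(g)))
E
python3 - <<'E'
from h import *
pieces([cloud('top',np.load('pics/t2.npy')),cloud('scene',np.load('pics/s2.npy'))])
print(tipnow());b=cur()
for w in((-.12,-.06,.125),(-.01,-.042,.105)): q=pose(*w);print(w,q[0].round(3),q[1].apply([0,0,1]).round(2),row(b,q,-1))
q1=pose(-.12,-.06,.125);print(row(q1,pose(-.01,-.042,.105),-1));print(row(q1,pose(-.12,-.06,.115),-1))
E
```

```text
rows x +75..-75, cols y +75..-75
  75:   8  11  54  58  61  51  24  22  24  21  32  28  38  42  28  -1
  65:   8  57  58  27  24  22  17  39  -1  -1  18  25  35  46  51  47
  55:  57  60  28  19  17  15  30  39  43  36  16  14  20  26  55  57
  45:  61  27  18  15  16  13  29  38  38  37  18  13  14  19  25  60
  35:  58  21  15  14  15  14  14  37  37  -1  13  17  16  15  26  40
  25:  23  18  16  15  17  14  35  41  40  40  15  16  15  16  16  26
  15:  -1  15  16  13  14  16  35  41  39  30  12  14  14  14  15  20
   5:  -1  13  16  15  16  13  15  31  -1  -1  -1  16  13  14  15  22
  -5:   3  -1  13  15  16  -1  13  36  35  -1  -1  13  -1  14  14  22
 -15:   9  -1  12  15  32  35  31  37  -1  -1  31  32  29  14  16  21
 -25:   9  -1  -1  33  36  35  32  57  57  -1  33  36  35  15  16  22
 -35:  57   9  -1  37  37  35  59  63  63  55  36  37  36  15  19  25
 -45:  60   9   4  39  34  32  56  62  64  54  36  37  26  -1  17  58
 -55:  56  57  53   6  -1  -1  28  55  48  39  43  38  -1  -1  55  58
 -65:  10  60  57  54  10   8  -1  -1  -1  39  40  39  -1  55  58  55
 -75:   9  10  59  58  53  12   9   9  10   9   9  11  56  60  45  12
[-0.2550202  -0.20434057  0.12674956]
(-0.12, -0.06, 0.125) [ 0.475 -0.198  0.257] [ 0.29  0.46 -0.84] -0.0006 0.1833 0.0007 0.1684 -0.4812 0.0844 -1
(-0.01, -0.042, 0.105) [ 0.518 -0.095  0.237] [ 0.29  0.46 -0.84] -0.0006 0.1833 0.0007 0.5352 -0.5402 0.1512 -1
0 0 0 0.2712 -0.06 0.2556 -1
0 0 0 -0.0182 -0 0.028 -1
```

```bash
cat >> h.py <<'E'
def ell(k,z=.023): f=np.radians(-108+12*k); return pose(-.001-.039*np.cos(f),.046*np.sin(f),z,37)
E
python3 - <<'E'
from h import *
b=cur();w=[pose(*q,37) for q in((-.12,-.06,.125),(-.05,-.046,.085),(.011,-.044,.06))]+[ell(0)]
print(row(b,w[0],-1))
for i in range(3): print(row(w[i],w[i+1],-1))
for c in range(6):
    print(c,'; '.join(row(ell(5*c),ell(5*c+j),-1) for j in range(1,6)))
E
```

```text
-0.0007 0.2055 0.0007 0.1384 -0.4813 0.1045 -1
0 0 0 0.1061 -0.0467 0.2469 -1
0 0 0 0.1122 -0.0067 0.1889 -1
0 0 0 -0.0741 -0.0008 0.0986 -1
0 0 0 0 -0.0212 0.0067 -0.016 -1; 0 0 0 -0.0429 0.0067 -0.0324 -1; 0 0 0 -0.0642 0 -0.0484 -1; 0 0 0 -0.084 -0.013 -0.0633 -1; 0 0 0 -0.1016 -0.0319 -0.0765 -1
1 0 0 0 -0.0145 -0.0238 -0.0109 -1; 0 0 0 -0.0254 -0.0516 -0.0191 -1; 0 0 0 -0.0321 -0.0821 -0.0242 -1; 0 0 0 -0.0344 -0.1139 -0.0259 -1; 0 0 0 -0.0321 -0.1458 -0.0242 -1
2 0 0 0 0.0067 -0.0305 0.0051 -1; 0 0 0 0.0176 -0.0582 0.0132 -1; 0 0 0 0.0321 -0.0821 0.0242 -1; 0 0 0 0.0496 -0.1009 0.0374 -1; 0 0 0 0.0695 -0.1139 0.0524 -1
3 0 0 0 0.0212 -0.0067 0.016 -1; 0 0 0 0.0429 -0.0067 0.0324 -1; 0 0 0 0.0642 -0 0.0484 -1; 0 0 0 0.084 0.013 0.0633 -1; 0 0 0 0.1016 0.0319 0.0765 -1
4 0 0 0 0.0145 0.0238 0.0109 -1; 0 0 0 0.0254 0.0516 0.0191 -1; 0 0 0 0.0321 0.0821 0.0242 -1; 0 0 0 0.0344 0.1139 0.0259 -1; 0 0 0 0.0321 0.1458 0.0242 -1
5 0 0 0 -0.0067 0.0305 -0.0051 -1; 0 0 0 -0.0176 0.0582 -0.0132 -1; 0 0 0 -0.0321 0.0821 -0.0242 -1; 0 0 0 -0.0496 0.1009 -0.0374 -1; 0 0 0 -0.0695 0.1139 -0.0524 -1
```

Emit:
{"name": "servo_tool", "arguments": {
  "targets": "0 0.04 0 0.03 -0.1 0.02 -1; 0 0.08 0 0.06 -0.2 0.04 -1; 0 0.12 0 0.08 -0.29 0.06 -1; 0 0.16 0 0.11 -0.38 0.08 -1; 0 0.205 0 0.138 -0.481 0.105 -1"
}}

```text
clock: 10.5
tool_pos: [0.4703, -0.2055, 0.252]
tool_rot: [3.137, -0.648, 1.018]
force: [-0.6, -1.0, -0.8]
grip_width: 0.231
finger_force: 30.0
```

Emit:
{"name": "servo_tool", "arguments": {
  "targets": "0 0 0 0 0 0 -1; 0 0 0 0.03 -0.015 0.08 -1; 0 0 0 0.07 -0.03 0.16 -1; 0 0 0 0.106 -0.047 0.247 -1; 0 0 0 0.106 -0.047 0.247 -1"
}}

```text
clock: 11.0
tool_pos: [0.4954, -0.1366, 0.2095]
tool_rot: [-3.139, -0.643, 1.016]
force: [0.4, -0.6, -1.1]
grip_width: 0.233
finger_force: 30.0
```

```bash
python3 - <<'E'
from h import *
print(tipnow(),cur()[1].as_euler('xyz'),r.get_state()['joint_pos'].round(2))
rodfit([('scene',snap('scene','s3')[1])]);b=cur();q=pose(.011,-.044,.06,37)
print(row(b,q,-1),'|',row(q,ell(0),-1))
E
```

```text
[-0.04835635 -0.0441351   0.08368089] [-3.13895479 -0.64328993  1.01607981] [-0.83 -0.07  1.99  0.62  1.45 -0.43]
scene 0.09 22 [-0.0049 -0.0065  0.1032] 0.1149
scene 0.115 23 [-0.0057 -0.0069  0.1265] 0.1386
scene 0.14 35 [-0.0386 -0.0042  0.1575] 0.1641
scene 0.165 117 [-0.0301 -0.0183  0.1821] 0.1897
-0.0008 0.0009 0.001 0.1106 -0.006 0.1871 -1 | 0 0 0 -0.0741 -0.0008 0.0986 -1
```

Pose and rod alignment are good, so I'll go in.

Emit:
{"name": "servo_tool", "arguments": {
  "targets": "0 0 0 0.04 -0.002 0.06 -1; 0 0 0 0.08 -0.004 0.13 -1; 0 0 0 0.111 -0.006 0.187 -1; 0 0 0 0.111 -0.006 0.187 -1"
}}

```text
clock: 11.45
tool_pos: [0.5264, -0.0865, 0.186]
tool_rot: [3.141, -0.643, 1.016]
force: [0.2, -0.4, -1.4]
grip_width: 0.23
finger_force: 30.0
```

Emit:
{"name": "servo_tool", "arguments": {
  "targets": "0 0 0 -0.025 0 0.033 -1; 0 0 0 -0.05 -0.001 0.067 -1; 0 0 0 -0.07 -0.001 0.093 -1; 0 0 0 -0.074 -0.001 0.099 -1; 0 0 0 -0.074 -0.001 0.099 -1"
}}

```text
clock: 11.95
tool_pos: [0.5254, -0.0868, 0.1483]
tool_rot: [-3.14, -0.644, 1.012]
force: [0.3, -0.2, -0.9]
grip_width: 0.233
finger_force: 30.0
```

```bash
python3 - <<'E'
from h import *
print(tipnow(),r.get_state()['force']);print(row(cur(),ell(0),-1))
E
```

```text
[ 0.00982863 -0.04367847  0.0225423 ] [ 0.30401489 -0.15243413 -0.92919294]
-0.0005 0.0005 -0.0001 0.0034 -0.0005 0.0012 -1
```

Emit:
{"name": "servo_tool", "arguments": {
  "targets": "0 0 0 -0.021 0.007 -0.016 -1; 0 0 0 -0.043 0.007 -0.032 -1; 0 0 0 -0.064 0 -0.048 -1; 0 0 0 -0.084 -0.013 -0.063 -1; 0 0 0 -0.102 -0.032 -0.0765 -1"
}}

```text
clock: 12.45
tool_pos: [0.4969, -0.1148, 0.1492]
tool_rot: [3.141, -0.644, 1.013]
force: [0.9, -0.4, -1.1]
grip_width: 0.231
finger_force: 30.0
```

Emit:
{"name": "servo_tool", "arguments": {
  "targets": "0 0 0 -0.0145 -0.024 -0.011 -1; 0 0 0 -0.025 -0.052 -0.019 -1; 0 0 0 -0.032 -0.082 -0.024 -1; 0 0 0 -0.034 -0.114 -0.026 -1; 0 0 0 -0.032 -0.146 -0.024 -1"
}}

```text
clock: 12.95
tool_pos: [0.4532, -0.1006, 0.149]
tool_rot: [3.141, -0.644, 1.013]
force: [3.6, -0.3, 0.8]
grip_width: 0.231
finger_force: 30.0
```

```bash
python3 - <<'E'
from h import *
print(tipnow(),row(cur(),ell(10),-1));pieces([cloud(n,snap(n,n+'5')[1]) for n in('top','scene')])
E
```

```text
[-0.04012428  0.01003165  0.0232612 ] -0.0001 0.0005 0.0003 0.0013 0.0015 0.0026 -1
rows x +75..-75, cols y +75..-75
  75:  11  12  60  59  61  62  23  25  23  21  -1  -1  -1  -1  -1  -1
  65:   9  61  58  52  25  20  31  37  38  -1  -1  -1  -1  -1  -1  -1
  55:  62  59  30  20  16  17  29  43  40  -1  -1  -1  -1  -1  -1  -1
  45:  58  28  22  18  17  14  35  41  34  -1  -1  -1  -1  -1  -1  -1
  35:  56  22  17  15  16  15  26  41  -1  -1  -1  -1  -1  -1  -1  -1
  25:  21  20  17  16  13  16  33  42  -1  13  12   8  -1   6  -1  -1
  15:  19  16  12  29  17  -1  35  39  30  16  17  16  14  14  16  23
   5:  17  37  38  60  61  58  14  38  35  14  16  15  19  14  15  21
  -5:  32  38  38  64  64  60  36  38  39  14  12  15  15  15  16  24
 -15:   7  36  56  62  64  60  37  38  38  14  14  16  17  15  13  21
 -25:   8  17  27  21  40  36  37  23  16  13  17  17  17  15  20  22
 -35:  57  16  17  16  35  38  37  16  14  17  15  16  15  15  24  48
 -45:  60  55  16  39  39  41  45  41  15  15  16  16  17  20  27  58
 -55:  66  61   9  35  43  41  58  15  -1  17  17  18  19  25  55  58
 -65:  11  60  56  54  40  40  72  16  17  18  19  20  24  60  62  11
 -75:   9  52  61  59  56  10  86  82  20   7  20  55  57  60   9  12
```

Everything moves along with the rod and stays inside. Continuing round 1.

Emit:
{"name": "servo_tool", "arguments": {
  "targets": "0 0 0 0.007 -0.03 0.005 -1; 0 0 0 0.018 -0.058 0.013 -1; 0 0 0 0.032 -0.082 0.024 -1; 0 0 0 0.05 -0.101 0.037 -1; 0 0 0 0.0695 -0.114 0.0525 -1"
}}

```text
clock: 13.55
tool_pos: [0.4375, -0.0598, 0.1481]
tool_rot: [-3.139, -0.642, 1.014]
force: [0.5, 0.3, -1.2]
grip_width: 0.231
finger_force: 30.0
```

Emit:
{"name": "servo_tool", "arguments": {
  "targets": "0 0 0 0.021 -0.007 0.016 -1; 0 0 0 0.043 -0.007 0.032 -1; 0 0 0 0.064 0 0.048 -1; 0 0 0 0.084 0.013 0.063 -1; 0 0 0 0.1015 0.032 0.0765 -1"
}}

```text
clock: 14.05
tool_pos: [0.4689, -0.0348, 0.1498]
tool_rot: [3.135, -0.642, 1.015]
force: [1.8, -2.5, 0.7]
grip_width: 0.235
finger_force: 30.0
```

```bash
python3 - <<'E'
from h import *
print(tipnow(),row(cur(),ell(20),-1));pieces([cloud(n,snap(n,n+'6')[1]) for n in('top','scene')])
E
```

```text
[0.02381991 0.03092009 0.02390793] 0.0014 0.0011 0.0008 -0.0002 -0.0087 0.0049 -1
rows x +75..-75, cols y +75..-75
  75:  10  10  57  58  58  26  28  22  23  -1  -1  -1  -1  -1  -1  -1
  65:  12  58  59  28  25  22  33  35  -1  -1  -1  -1  -1  -1  -1  -1
  55:  60  63  24  20  12  35  -1  41  -1  -1  -1  -1  -1  -1  -1  -1
  45:  60  53  37  35  61  61  58  36  30  -1  -1  -1  -1  -1  18  20
  35:  58  35  37  38  58  64  62  32  29  -1  14  11  13  17  20  28
  25:  21  40  38  40  54  63  59  36  36  38  24  16  17  16  19  26
  15:  19  19  35  37  55  54  40  39  34  34  30  17  16  15  16  25
   5:  19  16  16  18  72  67  35  36  37  15  17  16  16  17  17  25
  -5:  15  16  18  17  82  36  36  38  36  30  14  17  15  19  16  22
 -15:   7  16  15  31  94  43  36  38  37  19  17  18  20  14  16  21
 -25:   8  12  17  32  98  86  40  34  35  15  15  16  16  16  19  24
 -35:  58   6  16  17  37  37  28  17  14  14  14  16  14  17  23  30
 -45:  61   8   9  -1  -1  -1  17  16  16  14  14  15  13  17  26  60
 -55:  60  59   9   6  -1  -1  -1  -1  -1  15  -1  -1  -1  -1  57  60
 -65:   9  57  57  11   9   7  -1  -1  -1  -1  -1  -1   8  58  59  59
 -75:   9  44  58  59  54  10   9   8   9   9   8  53  58  59  48  10
```

Emit:
{"name": "servo_tool", "arguments": {
  "targets": "0 0 0 0.0145 0.024 0.011 -1; 0 0 0 0.025 0.052 0.019 -1; 0 0 0 0.032 0.082 0.024 -1; 0 0 0 0.034 0.114 0.026 -1; 0 0 0 0.032 0.146 0.024 -1"
}}

```text
clock: 14.65
tool_pos: [0.5108, -0.0465, 0.1483]
tool_rot: [-3.14, -0.644, 1.013]
force: [0.1, 0.3, -1.6]
grip_width: 0.23
finger_force: 30.0
```

Emit:
{"name": "servo_tool", "arguments": {
  "targets": "0 0 0 -0.007 0.03 -0.005 -1; 0 0 0 -0.018 0.058 -0.013 -1; 0 0 0 -0.032 0.082 -0.024 -1; 0 0 0 -0.05 0.101 -0.037 -1; 0 0 0 -0.0695 0.114 -0.0525 -1"
}}

```text
clock: 15.15
tool_pos: [0.5254, -0.0875, 0.1488]
tool_rot: [-3.141, -0.644, 1.013]
force: [-0.4, 1.4, -0.3]
grip_width: 0.231
finger_force: 30.0
```

```bash
python3 - <<'E'
from h import *
print(tipnow(),row(cur(),ell(30),-1));pieces([cloud(n,snap(n,n+'7')[1]) for n in('top','scene')])
E
```

```text
[ 0.00930497 -0.04402689  0.02301254] -0.0005 0.0005 0.0002 0.0038 -0.0017 0.0035 -1
rows x +75..-75, cols y +75..-75
  75:  11  10  59  60  56  37  25  33  33  -1   9  24  41  41  26  -1
  65:  10  59  59  25  24  17  22  38  35  -1  14  -1  27  46  47  -1
  55:  59  59  27  23  19  16  33  51  58  61  56  42  37  27  35  -1
  45:  59  49  36  37  31  14  17  52  62  62  55  40  39  17  22  -1
  35:  58  38  37  37  37  17  17  16  52  53  32  40  30  16  15  -1
  25:  21  19  36  37  36  17  17  17  16  14  15  14  16  33  -1  -1
  15:  -1  16  34  36  15  17  16  17  16  16  15  32  41  37  38  34
   5:  -1  12  13  14  14  14  21  39  35  19  16  50  47  40  39  28
  -5:   4  -1  15  14  14  36  38  37  35  30  15  60  63  29  14  21
 -15:   6  -1  -1  15  39  42  38  38  39  33  34  74  80  36  15  21
 -25:  10   5  -1  -1  41  41  38  36  19  14  22  84  86  34  18  24
 -35:  59   7  -1  -1  32  36  15  16  16  15  15  95  94  18  24  56
 -45:  61  54   9  -1  -1  -1  13  13  15  13  16  94  14  17  27  57
 -55:  61  58   9   6  -1  -1  -1  -1  16  -1  -1  -1  -1  -1  57  57
 -65:  11  59  57  10   9   7  -1  -1  -1  -1  -1  -1   5  58  58  55
 -75:   9   9  60  59  56  10  12   9   8   9  10  54  57  57  42  10
```

Round 1 is nearly complete and clean, so I'll run round 2 through to the open side.

Emit:
{"name": "servo_tool", "arguments": {
  "targets": "0 0 0 -0.021 0.007 -0.016 -1; 0 0 0 -0.043 0.007 -0.032 -1; 0 0 0 -0.064 0 -0.048 -1; 0 0 0 -0.084 -0.013 -0.063 -1; 0 0 0 -0.102 -0.032 -0.0765 -1"
}}

```text
clock: 15.75
tool_pos: [0.497, -0.114, 0.1495]
tool_rot: [-3.142, -0.647, 1.013]
force: [1.4, 3.3, 1.4]
grip_width: 0.232
finger_force: 30.0
```

Emit:
{"name": "servo_tool", "arguments": {
  "targets": "0 0 0 -0.0145 -0.024 -0.011 -1; 0 0 0 -0.025 -0.052 -0.019 -1; 0 0 0 -0.032 -0.082 -0.024 -1; 0 0 0 -0.034 -0.114 -0.026 -1; 0 0 0 -0.032 -0.146 -0.024 -1"
}}

```text
clock: 16.25
tool_pos: [0.4528, -0.1011, 0.1484]
tool_rot: [-3.142, -0.643, 1.013]
force: [-0.5, 0.5, -0.9]
grip_width: 0.233
finger_force: 30.0
```

Emit:
{"name": "servo_tool", "arguments": {
  "targets": "0 0 0 0.007 -0.03 0.005 -1; 0 0 0 0.018 -0.058 0.013 -1; 0 0 0 0.032 -0.082 0.024 -1; 0 0 0 0.05 -0.101 0.037 -1; 0 0 0 0.0695 -0.114 0.0525 -1"
}}

```text
clock: 16.75
tool_pos: [0.4385, -0.0602, 0.1488]
tool_rot: [3.141, -0.644, 1.014]
force: [0.1, -0.9, -0.5]
grip_width: 0.23
finger_force: 30.0
```

Emit:
{"name": "servo_tool", "arguments": {
  "targets": "0 0 0 0.021 -0.007 0.016 -1; 0 0 0 0.043 -0.007 0.032 -1; 0 0 0 0.064 0 0.048 -1; 0 0 0 0.084 0.013 0.063 -1; 0 0 0 0.1015 0.032 0.0765 -1"
}}

```text
clock: 17.25
tool_pos: [0.4676, -0.0332, 0.1487]
tool_rot: [3.141, -0.644, 1.014]
force: [0.2, 0.1, -1.0]
grip_width: 0.233
finger_force: 30.0
```

```bash
python3 - <<'E'
from h import *
print(tipnow(),row(cur(),ell(20),-1))
E
```

```text
[0.02472558 0.03359898 0.02295521] -0.0002 0.0005 0.0004 0.0003 -0.0023 0.0006 -1
```

Emit:
{"name": "servo_tool", "arguments": {
  "targets": "0 0 0 0.0145 0.024 0.011 -1; 0 0 0 0.025 0.052 0.019 -1; 0 0 0 0.032 0.082 0.024 -1; 0 0 0 0.034 0.114 0.026 -1; 0 0 0 0.032 0.146 0.024 -1"
}}

```text
clock: 17.75
tool_pos: [0.511, -0.0472, 0.1486]
tool_rot: [-3.141, -0.644, 1.014]
force: [-1.7, -0.9, 0.3]
grip_width: 0.231
finger_force: 30.0
```

Emit:
{"name": "servo_tool", "arguments": {
  "targets": "0 0 0 -0.007 0.03 -0.005 -1; 0 0 0 -0.018 0.058 -0.013 -1; 0 0 0 -0.032 0.082 -0.024 -1; 0 0 0 -0.05 0.101 -0.037 -1; 0 0 0 -0.0695 0.114 -0.0525 -1"
}}

```text
clock: 18.25
tool_pos: [0.5259, -0.088, 0.149]
tool_rot: [3.141, -0.644, 1.014]
force: [0.9, -0.5, 0.3]
grip_width: 0.233
finger_force: 30.0
```

Emit:
{"name": "servo_tool", "arguments": {
  "targets": "0 0 0 -0.021 0.007 -0.016 -1; 0 0 0 -0.043 0.007 -0.032 -1; 0 0 0 -0.064 0 -0.048 -1; 0 0 0 -0.084 -0.013 -0.063 -1; 0 0 0 -0.102 -0.032 -0.0765 -1"
}}

```text
clock: 18.75
tool_pos: [0.4962, -0.1146, 0.1484]
tool_rot: [-3.141, -0.644, 1.013]
force: [0.7, 0.3, -1.0]
grip_width: 0.232
finger_force: 30.0
```

Emit:
{"name": "servo_tool", "arguments": {
  "targets": "0 0 0 -0.0145 -0.024 -0.011 -1; 0 0 0 -0.025 -0.052 -0.019 -1; 0 0 0 -0.032 -0.082 -0.024 -1; 0 0 0 -0.034 -0.114 -0.026 -1; 0 0 0 -0.034 -0.114 -0.026 -1"
}}

```text
clock: 19.25
tool_pos: [0.4608, -0.1059, 0.1492]
tool_rot: [-3.141, -0.646, 1.013]
force: [2.5, 2.8, 1.8]
grip_width: 0.233
finger_force: 30.0
```

```bash
python3 - <<'E'
from h import *
print(tipnow(),row(cur(),ell(9),-1));T,D=snap('top','t8');p,d=snap('scene','s8')
rodfit([('scene',d)])
pieces([cloud('top',D),cloud('scene',d)])
cv2.imwrite('pics/s8c.png',np.hstack([cv2.resize(x[:,:,::-1],(390,390),interpolation=cv2.INTER_CUBIC) for x in(p[220:320,235:335],T[190:270,250:330])]))
E
```

```text
[-0.04033505  0.00095946  0.02366429] -0.0004 -0.0001 0.0003 -0.0003 0.0026 0.0024 -1
scene 0.09 227 [-0.0244 -0.0043  0.1066] 0.1146
scene 0.115 170 [-0.032  -0.0082  0.1219] 0.1399
scene 0.14 202 [-0.0007 -0.0186  0.148 ] 0.165
scene 0.165 167 [ 0.0184 -0.0111  0.1736] 0.1897
rows x +75..-75, cols y +75..-75
  75:  12  12  59  60  59  54  26  27  24  32  24  27  -1  -1  -1  -1
  65:  13  58  59  52  21  38  38  34  34  35  49  -1  -1  -1  -1  -1
  55:  55  58  26  21  25  37  40  34  36  36  35  -1  -1  -1  -1  -1
  45:  59  57  21  17  16  37  39  38  37  37  18  -1  -1  -1  -1  -1
  35:  58  24  16  17  16  15  33  17  15  15  10  -1  -1  -1  -1  -1
  25:  20  23  16  17  17  17  17  16  16  15  13  10  -1  -1   9  -1
  15:  21  17  17  19  15  19  19  15  12  16  15  15  16  17  16  21
   5:  22  17  16  16  17  16  37  37  35  16  19  16  16  16  16  29
  -5:  16  16  17  17  17  18  38  38  38  13  16  16  18  18  19  21
 -15:  10  15  16  15  20  14  35  39  34  14  17  15  19  16  18  25
 -25:   8  14  17  38  42  41  15  30  15  15  18  19  16  13  16  27
 -35:  58   7  17  40  42  44  35  47  40  11  16  33  38  12  30  30
 -45:  59  11  13  35  41  37  37  57  -1  16  34  41  41  34  23  59
 -55:  58  59  10  14  18  20  37  70  -1  -1  33  41  40  35  56  59
 -65:  39  60  59  54  21  17  36  84  72  13  -1  33  38  58  57  12
 -75:  12  12  59  60  60  10  31  93  23  22  18  51  59  56  39  11
```

View pics/s8c.png

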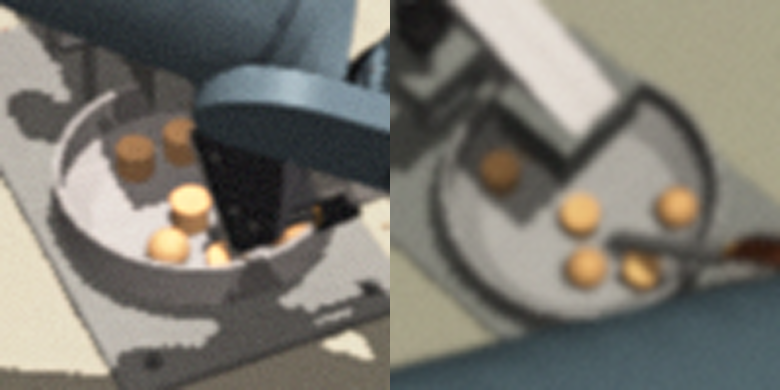

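Scene (left) and top (right) views show pieces in both halves: a cylinder at stand (55,20), one at (0,5), balls at (-33,33) and (-50,-38), and a few hidden under the nose or arm. I'll bring the rod upright towards the nose front, which also clears the view.

```bash
python3 - <<'E'
from h import *
b=cur();f=lambda a,t:pose(-.04-.012*a,.001-.009*a,.0235-.004*a,t)
A=[f(.2*i,37-7*i) for i in(1,2,3)]; print('; '.join(row(b,q,-1) for q in A),A[-1][0])
B=[f(.6+.13*i,16-7*i) for i in(1,2,3)]; B.append(pose(-.052,-.008,.019,-8)); print('; '.join(row(A[-1],q,-1) for q in B))
E
```

```text
-0.0002 -0.0387 0.0004 0.0559 0.0021 0.0041 -1; -0.0001 -0.0776 0.0005 0.1097 0.0082 0.0141 -1; -0.0001 -0.1165 0.0005 0.1615 0.0143 0.0315 -1 [ 0.48860724 -0.07114576  0.17092247]
-0 -0.0389 -0 0.0574 0.0039 0.0053 -1; -0 -0.0778 0 0.1137 0.0078 0.0182 -1; -0 -0.1167 -0 0.1681 0.0117 0.0386 -1; -0 -0.1333 -0 0.192 0.012 0.0511 -1
```

Emit:
{"name": "servo_tool", "arguments": {
  "targets": "0 -0.039 0 0.056 0.002 0.004 -1; 0 -0.078 0 0.11 0.008 0.014 -1; 0 -0.1165 0 0.1615 0.014 0.0315 -1; 0 -0.1165 0 0.1615 0.014 0.0315 -1"
}}

```text
clock: 19.75
tool_pos: [0.4908, -0.0694, 0.1726]
tool_rot: [3.136, -0.276, 1.022]
force: [-0.0, 0.6, -1.7]
grip_width: 0.23
finger_force: 30.0
```

Emit:
{"name": "servo_tool", "arguments": {
  "targets": "0 -0.039 0 0.057 0.004 0.005 -1; 0 -0.078 0 0.114 0.008 0.018 -1; 0 -0.1167 0 0.168 0.012 0.0385 -1; 0 -0.1333 0 0.192 0.012 0.051 -1; 0 -0.1333 0 0.192 0.012 0.051 -1"
}}

```text
clock: 20.25
tool_pos: [0.5233, -0.0219, 0.1701]
tool_rot: [-3.14, 0.142, 1.017]
force: [-0.4, 0.3, -0.8]
grip_width: 0.234
finger_force: 30.0
```

```bash
python3 - <<'E'
from h import *
print(tipnow(),cur()[1].as_euler('xyz'),r.get_state()['force']);print(row(cur(),pose(-.052,-.008,.019,-8),-1))
T,D=snap('top','t9');p,d=snap('scene','s9');rodfit([('scene',d)])
pieces([cloud('top',D),cloud('scene',d)])
E
```

```text
[-0.05169    -0.00753928  0.01709593] [-3.13960886  0.14163213  1.01739915] [-0.42268292  0.27687947 -0.84187345]
-0.0004 0.0006 0.0016 -0.003 0.0009 -0.0062 -1
scene 0.015 194 [ 0.0188 -0.0131  0.0285] 0.0399
scene 0.04 72 [ 0.0016 -0.0038  0.0457] 0.0647
scene 0.065 41 [ 0.002  -0.0031  0.0787] 0.0896
scene 0.09 46 [ 0.0038 -0.002   0.1028] 0.1132
scene 0.115 384 [-0.0052 -0.0036  0.1331] 0.14
scene 0.14 324 [ 0.0122 -0.0038  0.1522] 0.1647
scene 0.165 251 [-0.0319 -0.0021  0.1694] 0.1775
rows x +75..-75, cols y +75..-75
  75:  10   6  56  57  61  25  24  23  24  20  31  24  -1  -1  -1  -1
  65:  10  57  57  28  25  33  34  33  32  38  49  51  19  -1  48  -1
  55:  55  58  26  22  33  39  36  39  39  38  52  58   8  54  57  57
  45:  58  26  20  16  16  38  38  36  34  36  35  50  -1  38  32  61
  35:  57  23  16  15  16  15  18  16  15  14  14  13  41  40  25  60
  25:  27  20  17  16  15  15  15  13  12  14  13  12  43  29  16  23
  15:  18  17  14  16  20  16  18  19  13  20  18  14  15  16  16  26
   5:  21  17  16  15  21  14  37  35  37  20  16  14  16  14  14  22
  -5:  18  15  18  18  16  38  39  38  34  16  15  14  14  16  16  25
 -15:   9  20  19  17  14  13  40  38  34  16  16  14  15  17  16  26
 -25:  53  19  44  40  37  15  21  16  13  12  17  17  13  13  19  22
 -35:  58   7  36  47  42  34  16  97  97  90  15  39  37  17  22  59
 -45:  60   9  27  41  40  17  31  37  98  51  29  42  42  38  24  61
 -55:  59  59   9  37  17  13  37  37  38  15  29  40  41  38  57  59
 -65:  12  62  60   9  17  20  38  38  35  16  21  39  38  57  59  56
 -75:  11  12  63  58  57  11  13  36  22  20  26  26  57  60  41  14
```

All pieces are inside. Cylinders are at about (55,20), (55,-12), (-5,8), (-57,10), and balls at (60,-32), (30,-45), (-35,43), (-50,-40), so both halves hold both kinds. Releasing the rod.

Emit:
{"name": "servo_tool", "arguments": {
  "targets": "0 0 0 0 0 0 0.2; 0 0 0 0 0 0 0.2; 0 0 0 0 0 0 0.2; 0 0 0 0 0 0 0.2; 0 0 0 0 0 0 0.2"
}}

```text
clock: 20.85
tool_pos: [0.523, -0.0232, 0.1716]
tool_rot: [3.141, 0.141, 1.013]
force: [-0.3, 0.8, 0.1]
grip_width: 0.591
finger_force: 0.0
```

Emit:
{"name": "servo_tool", "arguments": {
  "targets": "0 0 0 0 0 0 0.2; 0 0 0 0 0 0 0.2; 0 0 0 0 0 0 0.2; 0 0 0 0 0 0 0.2; 0 0 0 0 0 0 0.2"
}}

```text
clock: 21.35
tool_pos: [0.523, -0.0229, 0.1715]
tool_rot: [-3.142, 0.141, 1.014]
force: [-0.2, -0.1, 0.3]
grip_width: 0.602
finger_force: 0.0
```

Emit:
{"name": "servo_tool", "arguments": {
  "targets": "0 0 0 0 0 -0.03 0.2; 0 0 0 0 0 -0.08 0.2; 0 0 0 0 0 -0.16 0.2; 0 0 0 0 0 -0.26 0.2; 0 0 0 0 0 -0.38 0.2"
}}

```text
clock: 21.85
tool_pos: [0.5312, -0.0091, 0.2861]
tool_rot: [-3.141, 0.141, 1.013]
force: [0.5, 0.4, -0.1]
grip_width: 0.598
finger_force: 0.0
```

Emit:
{"name": "servo_tool", "arguments": {
  "targets": "0 0 0 -0.16 0 0 0.2; 0 0 0 -0.32 0 0 0.2; 0 0 0 -0.45 0 0 0.2; 0 0 0 -0.55 0 0 0.2; 0 0 0 -0.55 0 0 0.2"
}}

```text
clock: 22.35
tool_pos: [0.4444, -0.1502, 0.3101]
tool_rot: [3.138, 0.141, 1.009]
force: [1.0, 0.1, -0.2]
grip_width: 0.601
finger_force: 0.0
```

```bash
python3 - <<'E'
from h import *
T,D=snap('top','t10');p,d=snap('scene','s10')
pieces([cloud('top',D),cloud('scene',d)])
cv2.imwrite('pics/s10c.png',np.hstack([cv2.resize(x[:,:,::-1],(390,390),interpolation=cv2.INTER_CUBIC) for x in(p[200:320,225:345],T[170:270,240:340])]))
E
```

```text
rows x +75..-75, cols y +75..-75
  75:  10   7  59  58  54  52  24  22  24  29  26  30  -1  -1  -1  -1
  65:  12  56  60  62  23  36  36  35  21  36  48  31  22  -1  -1  24
  55:  57  57  24  19  19  37  37  35  37  38  58  57  57  -1  56  57
  45:  56  26  22  14  18  36  36  35  34  38  37  57  52  -1  25  59
  35:  58  19  16  13  13  18  14  13  15  14  16  40  -1  36  25  34
  25:  20  19  14  16  16  14  14  17  12  13  13  10  12  32  16  27
  15:  -1  14  13  14  14  14  13  13  -1  10  16  -1  15  14  18  22
   5:  -1  16  14  15  15  15  32  36  34  12  11  12  15  16  13  23
  -5:  -1  -1  16  14  14  11  37  36  36  15  -1  15  16  15  18  22
 -15:   9  -1  14  12  -1  16  33  36  38  13   9  16  14  15  15  22
 -25:  53   6  32  40  38  14  16  31  16  -1  14  17  12  -1  17  21
 -35:  57   8  38  42  42  32  15  17  98  15  14  28  36  -1  20  27
 -45:  61  55   9  40  35  -1  -1  33  99  97  14  43  39  38  -1  58
 -55:  60  57  10   7  -1  -1  37  36  65  -1  29  39  41  35  25  58
 -65:   9  56  59   9  10  17  36  38  38  16  19  32  33  60  60  59
 -75:  10  16  58  59  56  28  14  23  22  22  24  55  61  59  47  11
```

View pics/s10c.png

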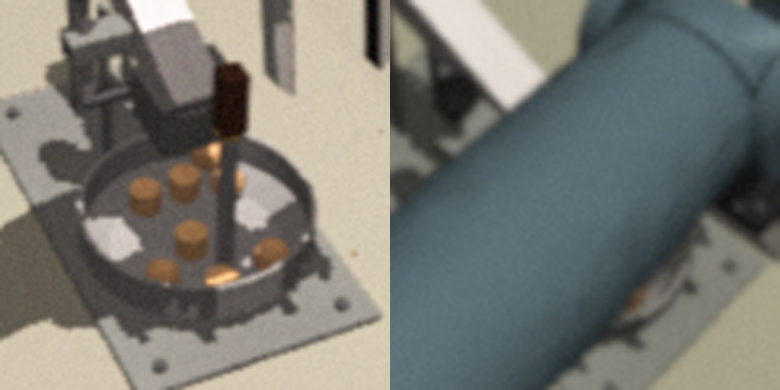

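The rod leans against the nose, with its handle at (232,95) and its tip in the bowl. All eight pieces are inside, balls and cylinders in both halves, and the robot is clear.

```bash
python3 -c "
from h import *
print(r.finish_job())"
```

```text
the job is handed in; nothing more can be done
None
```

The job is handed in, with no verdict shown: all four balls ran into the bowl, two clockwise rounds were stirred, both halves hold balls and cylinders, and the rod leans in the bowl against the nose with the robot clear.

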